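Release the filter cover of the fume extractor

ROBOT

A 6-joint arm with a two-finger parallel gripper is mounted at the origin on the work surface. World frame = base frame: x ahead of the robot, y to its left, z up, the work surface at z = 0. Lengths are in m, angles in rad, forces in N, time in s.
With the tool pointing down it reaches from about 0.325 to 0.85 m from the base axis. Payload 15.5 kg.
Tool frame: the origin (TCP) lies midway between the tips of the shut fingers; the grasp point (between the pads) lies 19 mm behind it; z points along the fingers, y is the line along which they close (so a half turn about z gives the same grasp; the last joint's range is limited). The gripper opens to 91 mm and grips with 3 to 60 N. Pads are 32 mm wide; open, the fingers measure 118 mm over their backs; the gripper's body (76 mm by 178 mm) begins 60 mm behind the grasp point.
Start: joints at [-1.256, 0.494, 1.345, -0, 1.302, -0.096], TCP at [0.25, -0.573, 0.214] pointing down, gripper open.
Joint ranges: [-2.91, 2.91], [-0.82, 2.16], [0.22, 2.67], [-1.22, 4.37], [0.12, 2.79], [-3.08, 3.08]. Speed limits (rad/s): [1.89, 1.89, 2.57, 3.01, 3.01, 3.01].

INTERFACE

Orientations are given as a unit quaternion [x, y, z, w].
In Python, from cell import env gives the robot as it stands.
- The arm moves only by the shell command python3 shift.py 'ROWS' [FORCE]. ROWS is rows parted by semicolons, their numbers by spaces, 1 to 8 of them, each of 7 numbers: the finger opening in m, then dx, dy, dz in m, then a rotation vector rx, ry, rz in rad; each row shifts and turns the commanded pose from where the row before left it, along the tool's axes as they then stand; what a row does not reach is not made up. A row lasts 1/12 s, in which the tool goes at most 0.0417 m and 0.125 rad, less where a joint would pass 70% of its speed; a pose out of reach is approached as far as the arm can. The fingers move at their own pace and stop on an object; FORCE is the grip in N (left out, the last holds). Time passes only in rows, so rows that do not move let the fingers close. It prints the time, the measured TCP pose, the force, the opening and the grip force at its end.
- env.state(): the state, without advancing time (a new reading comes with each control period).
- env.get_image(name): name is "scene" or "side" or "wrist"; returns the picture (420x560x3 uint8, red, green, blue); there is no depth.
- env.camera_params(name): a dict with "fx", "fy", "cx", "cy" (pixels), "D" ([k1, k2, p1, p2, k3] as OpenCV has them; the pictures are not rectified), "R" (3x3) and "t" (3): a world point X has camera coordinates R X + t; the wrist camera has in their place "mount" (4x4, takes a point from camera to tool coordinates, whose origin is the TCP and whose axes are the flange's). Camera axes: x right, y down, z forward; pixel columns grow to the right and rows downward; lengths in m; the calibration is good to about 2 mm. A picture is of the moment at which its call begins: read the wrist's pose just before it. camera_params takes no time and is no camera call.
- env.finish_job(): hands the job in; it is judged then, once.
The state is a dict: "time": time; "joints": joint angles; "joint_velocities": joint speeds; "joint_torque": joint torques, N m; "tool_pos": TCP position; "ee_rot": TCP orientation; "contact_force": force on the tool from outside, world axes, zero at the start; "moment": the same for the moment, N m; "grip_width": finger opening in m; "gripper_force": force on a finger pad.
Only numpy, scipy, OpenCV 4.12 (cv2) and the standard library are available. Lean on these libraries where they do the work, as an engineer would, in place of code of your own. Each camera call takes 0.05 s, during which the arm holds its last target. There are 200 camera calls.

TASK

The fume extractor's filter is due for a change: press its two orange release buttons fully down together, one fingertip on each, and keep both down until the slotted filter cover has slowly risen all the way by itself. Then let go of the buttons and draw clear. Do not touch or pry the cover, and leave the pot, tins, spool, cup and tools around it where they are.

Things in the scene. Friction and masses are not known exactly. Their poses are not given: they have to be found in the camera images.
- extractor: Fume extractor, fixed, a blue-grey box 250 mm deep (x), 220 wide (y), 75 high; origin under its centre on the bench; front faces -x, +y its left. The front 57 mm of its top is a level deck with two orange release buttons in a dark panel (98 mm before the origin, 30 mm left and right of the middle). Behind it an 18 mm slot with two steel catches at deck height, then the cover.
- release_left_top (a point): Centre of the top of the left (+y) orange release button, 24 mm (x) by 22 mm (y), 10 mm proud of the deck (85 mm above the bench); pressed straight down. The buttons' centres are 60 mm apart along the extractor's y. The cover's edge is 48 mm behind (+x); on the deck only the small pot stands near.
- release_right_top (a point): The same for the right (-y) release button.
- release_left (a joint): How far the left button is pressed, in m: 0 up, 0.006 fully down (hard stop, its top then 4 mm above the deck). Spring: 1.8 N at the start, 6 N fully down; springs up when let go. It draws back the catch behind it by as much as it is pressed; the catch lets the cover go once the button is a little over 4 mm down.
- release_right (a joint): The same for the right button.
- cover (a joint): Opening angle of the filter cover, in rad: about 0 latched, 0.18 fully risen (its stop, front edge about 30 mm up). Hinged along its rear (+x) edge, lifted by a spring, slowed by a damper: with both catches drawn back it takes 2 to 3 s to rise fully; either catch alone holds it shut. It stays up by itself.
- filter_cover: The slotted blue-grey cover on top of the extractor, 165 mm (x) by 194 mm (y) by 10 mm, its top 79.5 mm above the bench when shut. Origin on its hinge line at the rear edge, mid-width, 5 mm below its top; -x runs to its front edge. Not to be touched.
- cover_edge (a point): Middle of the cover's front upper edge; rises about 30 mm as the cover opens.
- tips_pot: Loose small white pot with a blue lid, diameter 24 mm, 26 mm high, standing on the left (+y) end of the extractor's deck, about 63 mm from the left button's centre; origin under its centre.
- rosin_tin: Loose round aluminium tin of amber rosin, diameter 68 mm, 24 mm high, on the bench beside or in front of the extractor; origin under its centre.
- flux_tin: A second tin, like rosin_tin.
- solder_spool: Loose blue spool of solder, diameter 56 mm, 42 mm high, standing on the bench beside or in front of the extractor; origin under its centre.
- tip_cleaner: Loose black cup of brass wool, diameter 68 mm, 43 mm high, on the bench beside or in front of the extractor; origin under its centre.
- cutters: Loose flush cutters with one red and one black handle, 125 mm long, lying on the bench on the robot's left; origin near the middle, jaws towards +x.
- screwdriver: Loose screwdriver with a blue handle, 160 mm long, lying on the bench on the robot's right; origin under its middle, tip towards +x.

How it is judged:
By the outcome, as a careful person would: the job done as asked, in the order asked, and still so for the second after the job is handed in, with the robot touching nothing.
It also fails if it takes over 35 s, if anything falls off the work surface, if the arm or the gripper's body presses on something with over 40 N, if the wrist force passes 120 N, or if a joint passes its speed limit or range.

## Working session

There is one attempt and no reset: what is moved stays moved. The work goes in short steps, Python scripts to look and compute and a shell command to move; the robot and the scene stay as the last step left them, time stands still between calls to the robot, and variables do not carry over. Pictures are saved under pics/ and viewed, at most 10 in all, crops included, and the job is handed in when it is done.

```bash
ls; mkdir -p pics
python3 - <<'E'
from cell import env
import cv2
s=env.state(); print(s['time'],s['tool_pos'],s['ee_rot'],s['grip_width'])
for n in ("scene","side"):
    cv2.imwrite(f"pics/{n}0.png",env.get_image(n)[:,:,::-1])
    p=env.camera_params(n); print(n,p)
print(env.camera_params("wrist"))
E
```

```text
cell.py
pics
shift.py
0.0 [ 0.2494971  -0.57263418  0.2133413 ] [ 9.78979209e-01  2.03959195e-01 -5.34056060e-05 -5.93427036e-04] 0.09132196968064053
scene {'fx': 496.3250196907906, 'fy': 496.3250196907906, 'cx': 278.9916724816585, 'cy': 206.88964137453578, 'D': array([-0.02268996,  0.        ,  0.        ,  0.        ,  0.        ]), 'R': array([[ 0.2266809 ,  0.97389557,  0.01196585],
       [ 0.7666385 , -0.17083579, -0.61893501],
       [-0.60073387,  0.14947423, -0.78535105]]), 't': array([-0.10208219, -0.33600807,  1.57070395])}
side {'fx': 477.0382680585485, 'fy': 477.0382680585485, 'cx': 286.3752549399819, 'cy': 212.97835989365143, 'D': array([-0.09649821,  0.        ,  0.        ,  0.        ,  0.        ]), 'R': array([[ 0.73124335, -0.68194381, -0.01535596],
       [-0.42369266, -0.43644954, -0.79372308],
       [ 0.53457244,  0.58691093, -0.60808541]]), 't': array([-0.38503382,  0.26164817,  1.04832419])}
{'fx': 366.10347959603024, 'fy': 366.10347959603024, 'cx': 282.6192638029637, 'cy': 205.13181826314155, 'D': array([-0.09059423,  0.        ,  0.        ,  0.        ,  0.        ]), 'mount': array([[ 1.51982755e-04, -9.68037697e-01, -2.50804693e-01,
         6.96168195e-02],
       [ 9.99999988e-01,  1.51536920e-04,  2.10893277e-05,
        -1.14750933e-03],
       [ 1.75909064e-05, -2.50804693e-01,  9.68037709e-01,
        -1.71418964e-01],
       [ 0.00000000e+00,  0.00000000e+00,  0.00000000e+00,
         1.00000000e+00]])}
```

View pics/scene0.png

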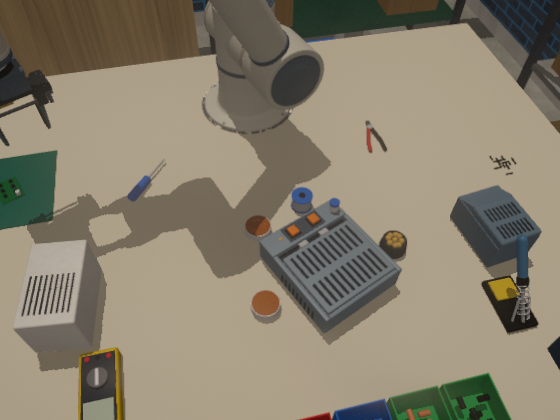

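View pics/side0.png

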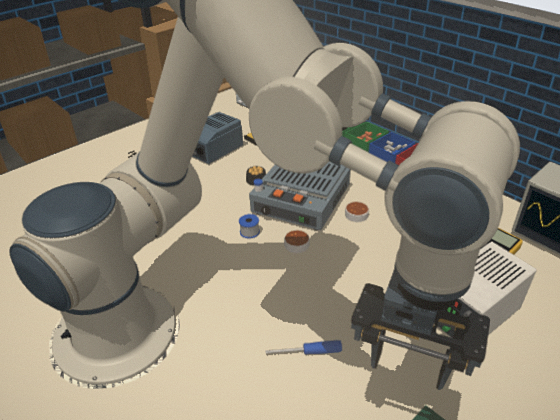

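The scene view shows the orange buttons near (293,230) and (314,218). In the side view they are near (279,193) and (299,198). I'll enlarge both.

Run:
```python
import cv2,numpy as np
a=cv2.imread('pics/scene0.png')[185:265,255:355]
b=cv2.imread('pics/side0.png')[165:245,230:330]
f=lambda i:cv2.resize(i,(800,640),interpolation=cv2.INTER_CUBIC)[:600]
cv2.imwrite('pics/c1.png',np.hstack([cv2.resize(i,None,fx=4,fy=4,interpolation=cv2.INTER_CUBIC) for i in (a,b)]))
for n in('scene0','side0'):
    i=cv2.imread(f'pics/{n}.png');h=cv2.cvtColor(i,cv2.COLOR_BGR2HSV)
    m=cv2.inRange(h,(3,190,190),(16,255,255))
    k,l,s,c=cv2.connectedComponentsWithStats(m)
    print(n,[(s[j].tolist(),c[j].round(1).tolist()) for j in range(1,k) if s[j,4]>15])
```

```text
scene0 []
side0 []
```

View pics/c1.png

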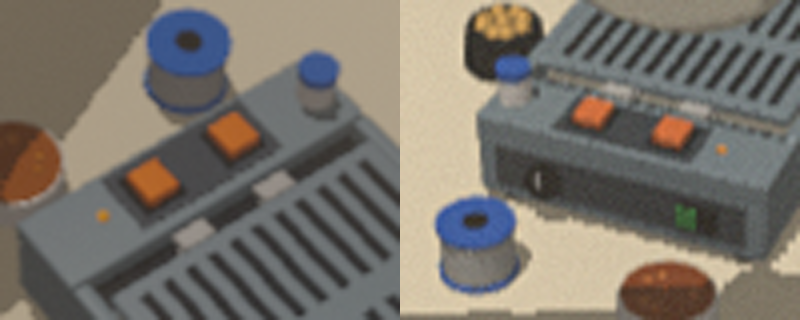

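In the crop, the scene-view buttons are at (153,180) right and (234,133) left. The side-view buttons are at (194,108) left and (274,128) right. The pot stands at the deck's left end and the spool is in front of the left button.

```bash
cat > h.py <<'E'
import cv2,numpy as np
from cell import env
from scipy.spatial.transform import Rotation as Ro
def cam(n,s=None):
    p=env.camera_params(n);K=np.array([[p['fx'],0,p['cx']],[0,p['fy'],p['cy']],[0,0,1]])
    if 'R' in p: return K,p['D'],p['R'],p['t']
    T=np.eye(4);T[:3,:3]=Ro.from_quat(s['ee_rot']).as_matrix();T[:3,3]=s['tool_pos']
    W=np.linalg.inv(T@p['mount']);return K,p['D'],W[:3,:3],W[:3,3]
def tri(c1,u1,c2,u2):
    q=[cv2.undistortPoints(np.array([[u]],float),c[0],c[1]).reshape(2,1) for c,u in((c1,u1),(c2,u2))]
    X=cv2.triangulatePoints(*[np.c_[c[2],c[3]] for c in(c1,c2)],*q);return (X[:3]/X[3]).ravel()
def onz(c,u,z):
    q=cv2.undistortPoints(np.array([[u]],float),c[0],c[1]).ravel();d=c[2].T@np.r_[q,1];o=-c[2].T@c[3]
    return o+d*(z-o[2])/d[2]
def proj(c,X): return cv2.projectPoints(np.array(X,float).reshape(-1,3),cv2.Rodrigues(c[2])[0],c[3],c[0],c[1])[0].reshape(-1,2)
E
python3 - <<'E'
from h import *
a=cam('scene');b=cam('side')
P=lambda x,y,o:((x+.5)/4-.5+o[0],(y+.5)/4-.5+o[1])
A=(255,185);B=(230,165)
for n,u,v in(('L',(234,133),(194,108)),('R',(153,180),(274,128)),('pot',(319,66),(113,68)),('spool',(188,42),(75,222)),):
    u=P(*u,A);v=P(*v,B); print(n,tri(a,u,b,v).round(4),onz(a,u,.085).round(4),onz(b,v,.085).round(4))
E
```

```text
L [0.5505 0.0588 0.0791] [0.5539 0.0582 0.085 ] [0.5449 0.0512 0.085 ]
R [0.5736 0.0029 0.0792] [0.5767 0.0028 0.085 ] [ 0.5679 -0.0044  0.085 ]
pot [0.5262 0.117  0.0968] [0.5159 0.1227 0.085 ] [0.537  0.1284 0.085 ]
spool [0.442  0.0612 0.0361] [0.4801 0.0493 0.085 ] [0.4048 0.01   0.085 ]
```

```bash
python3 shift.py '0.0465 0.0304 -0.0268 0 0 0 0;0.0465 0.0304 -0.0268 0 0 0 0;0.0465 0.0304 -0.0268 0 0 0 0;0.0465 0.0304 -0.0268 0 0 0 0;0.0465 0.0304 -0.0268 0 0 0 0;0.0465 0.0304 -0.0268 0 0 0 0;0.0465 0.0304 -0.0268 0 0 0 0;0.0465 0.0304 -0.0268 0 0 0 0' 20
python3 shift.py '0.0465 0.0304 -0.0268 0 0 0 0;0.0465 0.0304 -0.0268 0 0 0 0;0.0465 0.0304 -0.0268 0 0 0 0;0.0465 0.0304 -0.0268 0 0 0 0;0.0465 0.0304 -0.0268 0 0 0 0;0.0465 0.0304 -0.0268 0 0 0 0;0.0465 0.0304 -0.0268 0 0 0 0;0.0465 0.0304 -0.0268 0 0 0 0'
python3 shift.py '0.0465 0 0 0 0 0 0;0.0465 0 0 0 0 0 0;0.0465 0 0 0 0 0 0'
python3 - <<'E'
from h import *
s=env.state();cv2.imwrite('pics/w1.png',env.get_image('wrist')[:,:,::-1])
np.savez('w1.npz',**{k:s[k] for k in('tool_pos','ee_rot')});print(s['tool_pos'],s['ee_rot'],s['grip_width'])
E
```

```text
time: 0.77
tool_pos: [0.3872, -0.2774, 0.2138]
ee_rot: [0.979, 0.204, -0.0, -0.0]
contact_force: [1.5, -0.4, -0.3]
grip_width: 0.047
gripper_force: 0.0
time: 1.43
tool_pos: [0.5246, 0.0165, 0.2138]
ee_rot: [0.979, 0.204, -0.0, -0.0]
contact_force: [0.3, -0.6, -0.7]
grip_width: 0.0466
gripper_force: 0.0
time: 1.68
tool_pos: [0.5239, 0.0143, 0.2136]
ee_rot: [0.979, 0.204, -0.0, 0.0]
contact_force: [0.4, -0.3, -0.1]
grip_width: 0.0461
gripper_force: 0.0
[0.52390204 0.01428902 0.21361367] [ 9.78896665e-01  2.04355412e-01 -4.29565425e-04  5.33897747e-06] 0.04610270895795021
```

View pics/w1.png

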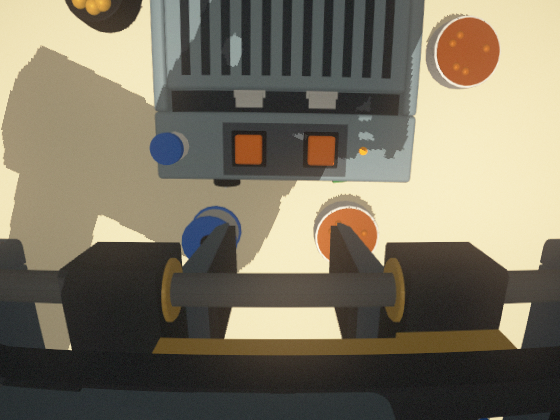

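The wrist view shows the left button at (249,149) and the right at (321,151), nearly square to the image. The fingertips are near row 228. Next I'll move over the buttons for a second view.

```bash
cat >> h.py <<'E'
def orange(img,n=2):
    h=cv2.cvtColor(img,cv2.COLOR_BGR2HSV);m=cv2.inRange(h,(4,170,100),(18,255,255))
    k,l,s,c=cv2.connectedComponentsWithStats(m)
    o=[]
    for j in range(1,k):
        x,y,w,hh,A=s[j]
        if A>150 and A/(w*hh)>.8 and .7<w/hh<1.4: o.append(((x+(w-1)/2,y+(hh-1)/2),w,hh,A,c[j].round(1)))
    return o
E
python3 - <<'E'
from h import *
z=np.load('w1.npz');c=cam('wrist',z);o=orange(cv2.imread('pics/w1.png'))
for a in o: print(a,onz(c,a[4],.085).round(4))
for u in((249,149),(321,151)):print(onz(c,u,.085).round(4))
E
python3 shift.py '0.0465 0.038 0 0 0 0 0;0.0465 0 0 0 0 0 0;0.0465 0 0 0 0 0 0'
python3 - <<'E'
from h import *
s=env.state();im=env.get_image('wrist')[:,:,::-1].copy();cv2.imwrite('pics/w2.png',im)
np.savez('w2.npz',**{k:s[k] for k in('tool_pos','ee_rot')});print(s['tool_pos'],s['ee_rot'],s['grip_width'],s['contact_force'])
print(orange(im))
E
```

```text
((np.float64(248.0), np.float64(149.5)), np.int32(27), np.int32(30), np.int32(780), array([248., 149.])) [0.548  0.0569 0.085 ]
((np.float64(321.0), np.float64(150.5)), np.int32(27), np.int32(30), np.int32(770), array([320.8, 149.9])) [0.5711 0.0021 0.085 ]
[0.5483 0.0562 0.085 ]
[0.5704 0.0016 0.085 ]
time: 1.98
tool_pos: [0.5598, 0.0286, 0.2138]
ee_rot: [0.979, 0.203, 0.0, 0.0]
contact_force: [-1.0, -0.2, -0.6]
grip_width: 0.0461
gripper_force: 0.0
[0.55979282 0.02855294 0.2137525 ] [9.79104152e-01 2.03359388e-01 1.19208058e-04 6.07231070e-05] 0.04614721710476339 [-1.01080554 -0.15234873 -0.57074399]
[((np.float64(247.0), np.float64(195.0)), np.int32(27), np.int32(29), np.int32(746), array([247.4, 195. ])), ((np.float64(318.0), np.float64(196.0)), np.int32(27), np.int32(29), np.int32(741), array([317.9, 195.8]))]
```

View pics/w2.png

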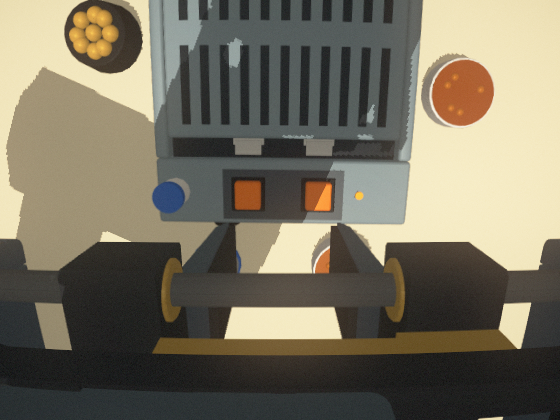

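Buttons are now at (247,195) and (318,196), with both fingertips visible just in front of them at row ~226. The deck's front edge runs (160,220)–(407,223).

Run:
```python
from h import *
z1=np.load('w1.npz');z2=np.load('w2.npz');a=cam('wrist',z1);b=cam('wrist',z2);sc=cam('scene')
L=tri(a,(248,149.2),b,(247.2,195));R=tri(a,(320.9,150.2),b,(318,195.9));print(L,R,np.linalg.norm(L-R))
L=onz(b,(247.2,195),.085);R=onz(b,(318,195.9),.085);d=L-R
print('z85',L,R,np.linalg.norm(d),np.arctan2(-d[0],d[1]))
p,q=onz(b,(160,220.5),.075),onz(b,(407,222.5),.075);e=p-q;print('deck',np.linalg.norm(e),np.arctan2(-e[0],e[1]))
T=Ro.from_quat(z2['ee_rot']).as_matrix();print('toolyaw',np.arctan2(T[1,0],T[0,0]))
m=(L+R)/2-z2['tool_pos'];print('mid in tool',T.T@m)
print('scene proj',proj(sc,[L,R]),'tips px',proj(b,[z2['tool_pos']+T@np.array(v) for v in((0,-.023,0),(0,.023,0),(.016,.023,0),(.016,-.023,0))]))
```

```text
[0.54738894 0.05709256 0.08199783] [0.57077585 0.00172939 0.0828064 ] 0.060105592309236275
z85 [0.54809702 0.05719628 0.085     ] [0.57112901 0.00220765 0.085     ] 0.059617295373155264 0.39665002963805984
deck 0.22111126370465878 0.40119367921005467
toolyaw 0.40957560004867244
mid in tool [ 0.00026576 -0.00114715  0.12875237]
scene proj [[312.07587063 216.03444327]
 [292.04850685 227.77051115]] tips px [[239.10486171 253.68622631]
 [330.65100256 253.68604597]
 [331.79487667 223.28640145]
 [238.07742884 223.27769566]]
```

```bash
python3 shift.py '0.0465 0 -0.001 0.035 0 0 0.01;0.0465 0 0 0.035 0 0 0;0.0465 0 0 0.03 0 0 0;0.0465 0 0 0.013 0 0 0;0.0465 0 0 0 0 0 0;0.0465 0 0 0 0 0 0'
python3 - <<'E'
from h import *
s=env.state();w=env.get_image('wrist')[100:400,130:430,::-1];d=env.get_image('side')[150:250,220:340,::-1]
T=Ro.from_quat(s['ee_rot']).as_matrix();m=np.array([.55961,.0297,.085])-s['tool_pos'];print('mid in tool',T.T@m,np.arctan2(T[1,0],T[0,0]),s['grip_width'],s['contact_force'])
r=lambda i,w:cv2.resize(i,(w,400),interpolation=cv2.INTER_CUBIC)
cv2.imwrite('pics/c2.png',np.hstack([r(w,400),r(d,400)]))
E
```

```text
time: 2.53
tool_pos: [0.5579, 0.0297, 0.101]
ee_rot: [0.98, 0.199, -0.001, -0.0]
contact_force: [0.8, 0.7, 0.9]
grip_width: 0.0466
gripper_force: 0.0
mid in tool [0.00155941 0.00063005 0.01603574] 0.39979990456187375 0.04662867178411371 [0.79302781 0.7106824  0.87297497]
```

View pics/c2.png

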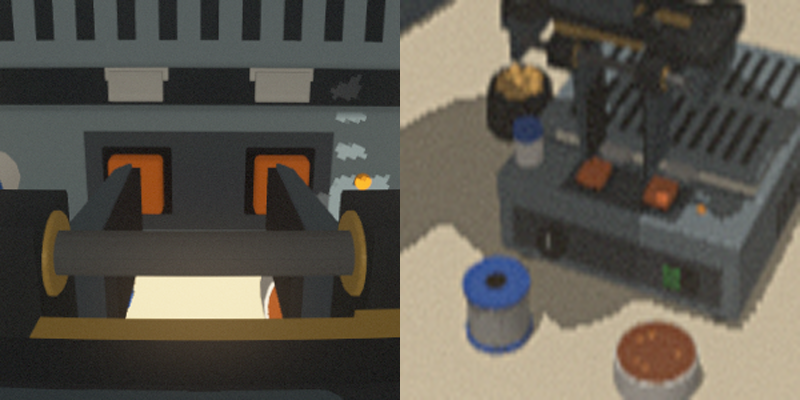

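The wrist crop shows both fingertips centred left–right over the orange buttons, 16 mm above them. The side crop shows the pot clear, so I'll press now.

```bash
python3 shift.py '0.0465 0.001 0 0.008 0 0 0;0.0465 0 0 0.005 0 0 0;0.0465 0 0 0.003 0 0 0;0.0465 0 0 0.002 0 0 0;0.0465 0 0 0.002 0 0 0;0.0465 0 0 0.002 0 0 0;0.0465 0 0 0 0 0 0'
```

```text
time: 3.22
tool_pos: [0.5598, 0.0308, 0.0793]
ee_rot: [0.98, 0.199, 0.0, 0.0]
contact_force: [-2.5, -0.9, 11.7]
grip_width: 0.0465
gripper_force: 5.7
```

```bash
python3 shift.py '0.0465 0 0 0.001 0 0 0;0.0465 0 0 0 0 0 0'; python3 shift.py '0.0465 0 0 0.0006 0 0 0;0.0465 0 0 0 0 0 0;0.0465 0 0 0 0 0 0'
```

```text
time: 3.38
tool_pos: [0.5598, 0.0308, 0.0792]
ee_rot: [0.98, 0.199, 0.0, 0.0]
contact_force: [-5.9, -0.5, 23.4]
grip_width: 0.0468
gripper_force: 12.0
time: 3.63
tool_pos: [0.5599, 0.0308, 0.079]
ee_rot: [0.98, 0.199, 0.001, 0.0]
contact_force: [-8.9, -1.2, 35.2]
grip_width: 0.0465
gripper_force: 17.7
```

Both buttons are on their stops. I'll ease off slightly and hold.

```bash
H='0.0465 0 0 0 0 0 0'; python3 shift.py '0.0465 0 0 -0.0006 0 0 0;0.0465 0 0 0 0 0 0;0.0465 0 0 0 0 0 0;0.0465 0 0 0 0 0 0;0.0465 0 0 0 0 0 0;0.0465 0 0 0 0 0 0;0.0465 0 0 0 0 0 0;0.0465 0 0 0 0 0 0'
python3 shift.py '0.0465 0 0 0 0 0 0;0.0465 0 0 0 0 0 0;0.0465 0 0 0 0 0 0;0.0465 0 0 0 0 0 0;0.0465 0 0 0 0 0 0;0.0465 0 0 0 0 0 0;0.0465 0 0 0 0 0 0;0.0465 0 0 0 0 0 0'
python3 shift.py '0.0465 0 0 0 0 0 0;0.0465 0 0 0 0 0 0;0.0465 0 0 0 0 0 0;0.0465 0 0 0 0 0 0;0.0465 0 0 0 0 0 0;0.0465 0 0 0 0 0 0;0.0465 0 0 0 0 0 0;0.0465 0 0 0 0 0 0'
python3 - <<'E'
from h import *
cv2.imwrite('pics/w3.png',env.get_image('wrist')[:,:,::-1])
E
python3 shift.py '0.0465 0 0 0 0 0 0;0.0465 0 0 0 0 0 0;0.0465 0 0 0 0 0 0;0.0465 0 0 0 0 0 0;0.0465 0 0 0 0 0 0;0.0465 0 0 0 0 0 0;0.0465 0 0 0 0 0 0;0.0465 0 0 0 0 0 0'
python3 shift.py '0.0465 0 0 0 0 0 0;0.0465 0 0 0 0 0 0;0.0465 0 0 0 0 0 0;0.0465 0 0 0 0 0 0;0.0465 0 0 0 0 0 0;0.0465 0 0 0 0 0 0;0.0465 0 0 0 0 0 0;0.0465 0 0 0 0 0 0'
python3 - <<'E'
from h import *
a=env.get_image('wrist')[:,:,::-1];d=env.get_image('side')[120:240,220:370,::-1]
b=cv2.imread('pics/w3.png');print(np.abs(a[:200].astype(int)-b[:200]).mean())
cv2.imwrite('pics/c3.png',np.hstack([cv2.resize(i,(400,300)) for i in(b,a)]))
E
```

```text
time: 4.3
tool_pos: [0.5598, 0.0308, 0.0791]
ee_rot: [0.98, 0.199, 0.0, 0.0]
contact_force: [-7.2, -0.4, 25.4]
grip_width: 0.0468
gripper_force: 12.6
time: 4.97
tool_pos: [0.5598, 0.0308, 0.0791]
ee_rot: [0.98, 0.199, 0.0, 0.0]
contact_force: [-7.6, 0.1, 25.1]
grip_width: 0.0464
gripper_force: 12.6
time: 5.63
tool_pos: [0.5598, 0.0308, 0.0791]
ee_rot: [0.98, 0.199, 0.0, 0.0]
contact_force: [-6.7, -0.4, 26.1]
grip_width: 0.0463
gripper_force: 12.6
time: 6.35
tool_pos: [0.5598, 0.0308, 0.0791]
ee_rot: [0.98, 0.199, 0.0, 0.0]
contact_force: [-5.5, -1.1, 25.4]
grip_width: 0.0465
gripper_force: 12.6
time: 7.02
tool_pos: [0.5598, 0.0309, 0.0791]
ee_rot: [0.98, 0.199, 0.0, 0.0]
contact_force: [-6.4, -0.6, 25.7]
grip_width: 0.0467
gripper_force: 12.6
4.394443452380952
```

View pics/c3.png

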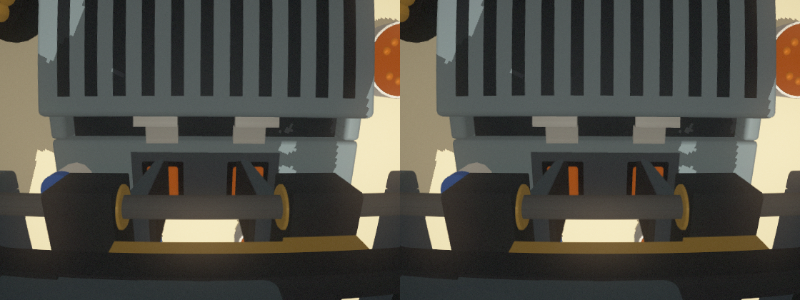

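The cover has risen: its edge is near row 112 of the half-size view. I'll hold longer and check that it has stopped.

```bash
python3 - <<'E'
from h import *
a=[env.get_image('wrist') for _ in range(2)];np.save('a.npy',a)
E
python3 shift.py '0.0465 0 0 0 0 0 0;0.0465 0 0 0 0 0 0;0.0465 0 0 0 0 0 0;0.0465 0 0 0 0 0 0;0.0465 0 0 0 0 0 0;0.0465 0 0 0 0 0 0;0.0465 0 0 0 0 0 0;0.0465 0 0 0 0 0 0'
python3 shift.py '0.0465 0 0 0 0 0 0;0.0465 0 0 0 0 0 0;0.0465 0 0 0 0 0 0;0.0465 0 0 0 0 0 0;0.0465 0 0 0 0 0 0;0.0465 0 0 0 0 0 0;0.0465 0 0 0 0 0 0;0.0465 0 0 0 0 0 0'
python3 - <<'E'
from h import *
a=np.load('a.npy').astype(int)[:,:200];b=env.get_image('wrist')[:200].astype(int);w3=cv2.imread('pics/w3.png')[:200,:,::-1].astype(int)
print('noise',abs(a[0]-a[1]).mean(),'later',abs(a[0]-b).mean(),'w3',abs(a[0]-w3).mean())
s=env.state();c=cam('wrist',s);T=Ro.from_euler('z',.398).as_matrix();mid=np.array([.5596,.0297,0])
hinge=mid+T@[.048+.165,0,.0745]
for th in(0,.12,.15,.18):
    E=[hinge+T@(Ro.from_euler('y',th).apply([-.165,y,.005])) for y in(.097,-.097)]
    print(th,E[0][2].round(4),proj(c,E).round(1).tolist())
cv2.imwrite('pics/c4.png',cv2.resize(env.get_image('wrist')[90:210,30:550,::-1],(780,360),interpolation=cv2.INTER_CUBIC))
E
```

```text
time: 7.88
tool_pos: [0.5598, 0.0308, 0.0791]
ee_rot: [0.98, 0.199, 0.0, 0.0]
contact_force: [-6.9, -0.6, 25.0]
grip_width: 0.0463
gripper_force: 12.6
time: 8.55
tool_pos: [0.5598, 0.0308, 0.0791]
ee_rot: [0.98, 0.199, 0.0, 0.0]
contact_force: [-7.4, -0.1, 24.8]
grip_width: 0.0465
gripper_force: 12.6
noise 2.3298303571428574 later 2.3322886904761906 w3 4.394830357142857
0 0.0795 [[85.8, 160.1], [488.0, 161.5]]
0.12 0.0992 [[62.1, 162.1], [512.5, 163.7]]
0.15 0.1041 [[55.3, 161.9], [519.6, 163.4]]
0.18 0.109 [[48.1, 161.2], [527.1, 162.8]]
```

View pics/c4.png

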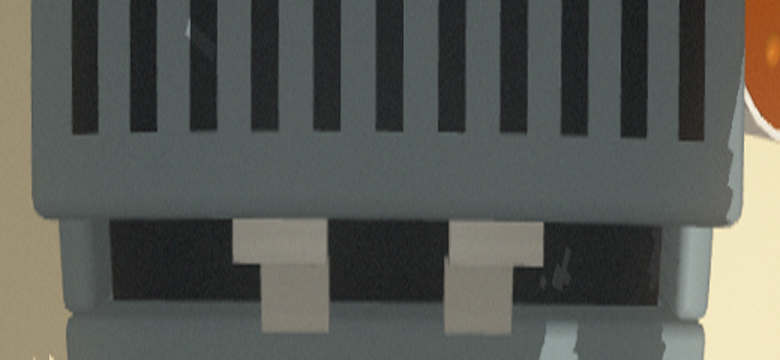

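The cover's edge spans columns 51–525, which matches about 0.18 rad, and it is no longer moving. I'll release and withdraw.

```bash
python3 shift.py '0.0465 0 0 -0.004 0 0 0;0.0465 0 0 -0.008 0 0 0;0.0465 0 0 -0.02 0 0 0;0.0465 0 0 -0.035 0 0 0;0.0465 0 0 -0.035 0 0 0;0.0465 -0.02 0 -0.03 0 0 0;0.0465 -0.03 0 0 0 0 0;0.0465 0 0 0 0 0 0'
python3 shift.py '0.0465 0 0 0 0 0 0;0.0465 0 0 0 0 0 0;0.0465 0 0 0 0 0 0;0.0465 0 0 0 0 0 0'
python3 - <<'E'
from h import *
cv2.imwrite('pics/w5.png',env.get_image('wrist')[:,:,::-1])
E
```

```text
time: 9.32
tool_pos: [0.5104, 0.0104, 0.2115]
ee_rot: [0.98, 0.199, 0.0, 0.0]
contact_force: [0.7, -0.0, -0.2]
grip_width: 0.0463
gripper_force: 0.0
time: 9.65
tool_pos: [0.514, 0.0115, 0.2095]
ee_rot: [0.98, 0.199, -0.0, -0.0]
contact_force: [0.8, -0.1, -0.9]
grip_width: 0.0464
gripper_force: 0.0
```

View pics/w5.png

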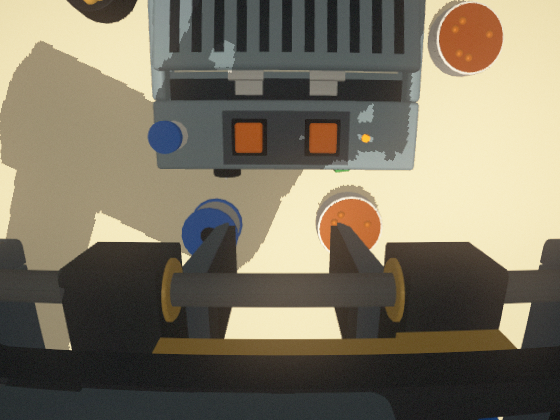

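The buttons are back up at (249,137) and (322,137), the cover is raised, and the pot, tins and spool have not moved. The arm is clear.

```bash
python3 -c "from cell import env;print(env.finish_job())"
```

```text
the job is handed in; nothing more can be done
None
```

I pressed both release buttons to their stops and held them until the cover had fully risen, then released them and drew the arm clear. The final wrist view shows nothing disturbed, though the cutters and screwdriver were out of it, and the job was handed in at about 10 s.

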